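Fit the depth-stop sleeve on the soap stamping jig

ROBOT

A 7-joint arm with a two-finger parallel gripper is mounted at the origin on the work surface. World frame = base frame: x ahead of the robot, y to its left, z up, the work surface at z = 0. Lengths are in m, angles in rad, forces in N, time in s.
With the tool pointing down it reaches from about 0.4 to 0.875 m from the base axis. Payload 6.5 kg.
Tool frame: the origin (TCP) lies midway between the tips of the shut fingers; the grasp point (between the pads) lies 19 mm behind it; z points along the fingers, y is the line along which they close (so a half turn about z gives the same grasp; the last joint's range is limited). The gripper opens to 88 mm and grips with 3 to 60 N. Pads are 18 mm wide; open, the fingers measure 123 mm over their backs; the gripper's body (75 mm by 187 mm) begins 45 mm behind the grasp point.
Start: joints at [-1.341, 0.536, -0.004, 1.538, 0.003, 1.067, -0.071], TCP at [0.189, 0.622, 0.239] pointing down, gripper open.
Joint ranges: [-2.7, 2.7], [-0.37, 2.16], [-1.27, 1.26], [0.24, 2.4], [-1.31, 4.45], [0.19, 1.91], [-2.76, 2.76]. Speed limits (rad/s): [2.39, 2.39, 3.14, 3.14, 3.14, 3.14, 3.14].

INTERFACE

Orientations are given as a unit quaternion [w, x, y, z].
In Python, from rig import env gives the robot as it stands.
- The arm moves only by the tool arm_command, never from a script. Its argument "commands" is a list of rows, each a list of 3 entries, a list of its own where there are three numbers: the finger opening in mm, from 0 to 88.1, then the shift along the tool's x, y, z in mm, then the turn, a rotation vector about the tool's x, y, z in rad. In form: [[grip, [tx, ty, tz], [rx, ry, rz]], ...]. A call has 1 to 5 rows; each row is the pose to reach, as a shift and turn from the pose commanded when the call began, along the tool's axes at that moment; what a row does not reach only later rows make up. A row lasts 1/12 s, in which the tool goes at most 41.7 mm and 7.16 degrees, less where a joint would pass 70% of its speed; a pose out of reach is approached as far as the arm can. A call with a gripper value outside its range is refused whole. The fingers move at their own pace and stop on an object; "squeeze" is the grip in N (left out, the last holds). Time passes only in rows, so rows that repeat a pose let the fingers close. It gives the time, the measured TCP pose, the force, the opening and the grip force at its end, in the units of the state.
- env.get_state(): the state, without advancing time (a new reading comes with each control period).
- env.capture(name): name is "scene" or "top"; returns a dict with "color" (420x560x3 uint8, blue, green, red), "intrinsics" (3x3 intrinsics, pixels), "k1" (the pictures are not rectified: a ray, as slopes to the right and down, at radius r is drawn at 1 + k1 r^2 times it, then the intrinsics apply), "rvec" (rotation vector, rad) and "tvec" (3), from world to camera coordinates, as OpenCV has them. Camera axes: x right, y down, z forward; pixel columns grow to the right and rows downward; lengths in m; the calibration is good to about 2 mm. A picture is of the moment at which its call begins. There is no depth.
- env.hand_in(): hands the job in; it is judged then, once.
The state is a dict: "clock": time; "joints": joint angles; "qvel": joint speeds; "tau": joint torques, N m; "tool_pos": TCP position; "orientation": TCP orientation; "contact_force": force on the tool from outside, world axes, zero at the start; "wrist_torque": the same for the moment, N m; "width": opening from 0.0 (shut) to 1.0 (fully open); "gripper_force": force on a finger pad.
Only numpy, scipy, OpenCV 4.12 (cv2) and the standard library are available. Lean on these libraries where they do the work, as an engineer would, in place of code of your own. Each camera call takes 0.05 s, during which the arm holds its last target. There are 200 camera calls.

TASK

Put the tall slotted sleeve, slots downwards, over the upright post of the soap stamping jig and get it fully home: flat on the flange, with its two slots over the post's cross pin. It will usually stop high on the pin: turn it, with a fresh grip if need be, until you feel it drop over. Let go of it and leave the short ring and all the other things where they are.

Things in the scene. Friction and masses are not known exactly. Their poses are not given: they have to be found in the camera images.
- sleeve: the tall sleeve: a plain aluminium tube standing upright on the table, outside diameter 56, bore 38.8, height 70, about 200 to 360 g. Two opposite slots are cut up into its foot, 13 wide and 18 deep, right through the wall. Origin: on its axis at the foot (underside); z points up; the slots lie along its x axis, both ways (mm)
- jig: the stamping jig, fixed: a grey plate 130 (x) by 250 (y) by 20 thick, with an upright steel post and a low wooden nest with a soap bar (top 52 above the table) centred 125 from the post in the jig's -y direction. Origin: on the post's axis at table level; z up (mm)
- post_top (a point): centre of the top end of the post, 110 above the table. The post is rigid, 36 in diameter, its top edge chamfered 5 down and 3.5 in (mm)
- pin_top (a point): point on the post's axis level with the upper side of its cross pin, 14 above the flange. The rigid pin, 8 thick, lies level through the post and sticks out on two opposite sides to 27 from the axis. Its angle about the post differs every time and is not in the jig's or this point's axes. A sleeve without its slots over it rests here; a slot clears it within about 6 degrees either way (mm)
- flange_top (a point): point on the post's axis level with the top of the flange (72 in diameter) round the post's foot, 30 above the table: the sleeve's origin comes here when it is home (mm)
- spacer: a short plain ring, outside 56, bore 38.8, height 40, no slots: not the part wanted (mm). Origin: centre of its underside. To be left alone.
- oil_bottle: small amber bottle with a black cap, 44 across, 130 tall (mm). Origin: centre of its underside. To be left alone.
- tub: white open tub, about 90 across the rim, 85 tall (mm). Origin: centre of its underside. To be left alone.
- beaker: small clear beaker, 64 across the rim, 60 tall (mm). Origin: centre of its underside. To be left alone.
Mind the look-alikes: they are no part of the job. Leave any pink look-alike of the sleeve alone.

How it is judged:
By the outcome, as a careful person would: the job done as asked, in the order asked, and still so for the second after the job is handed in, with the robot touching nothing.
It also fails if it takes over 67 s, if anything falls off the work surface, if the arm or the gripper's body presses on something with over 40 N, if the wrist force passes 120 N, or if a joint passes its speed limit or range.

## Working session

There is one attempt and no reset: what is moved stays moved. The work goes in short steps, Python scripts to look and compute and a tool call to move; the robot and the scene stay as the last step left them, time stands still between calls to the robot, and variables do not carry over. Pictures are saved under pics/ and viewed, at most 10 in all, crops included, and the job is handed in when it is done.

Besides the shell and the picture viewer there is one more tool, called after "Request:" by a JSON object that holds its "name" and its "arguments". arm_command: Moves the arm, as the interface text tells. Its arguments: {"type":"object","properties":{"commands":{"type":"array"},"squeeze":{"type":"number"}},"required":["commands"]}

```bash
mkdir -p pics; cat > h.py <<'E'
import numpy as np, cv2
from rig import env
def cap(n):
    c=env.capture(n); return c
def ray(c,u,v):
    K=np.array(c["intrinsics"]);d=np.array([(u-K[0,2])/K[0,0],(v-K[1,2])/K[1,1]])
    s=d.copy()
    for _ in range(30): s=d/(1+c["k1"]*(s@s))
    R=cv2.Rodrigues(np.array(c["rvec"],float))[0];t=np.array(c["tvec"],float).ravel()
    return -R.T@t, R.T@np.array([s[0],s[1],1])
def atz(c,u,v,z):
    o,d=ray(c,u,v); return o+d*(z-o[2])/d[2]
def proj(c,p):
    R=cv2.Rodrigues(np.array(c["rvec"],float))[0];t=np.array(c["tvec"],float).ravel()
    q=np.atleast_2d(p)@R.T+t; s=q[:,:2]/q[:,2:]; s=s*(1+c["k1"]*(s**2).sum(1,keepdims=True))
    K=np.array(c["intrinsics"]); return s*[K[0,0],K[1,1]]+[K[0,2],K[1,2]]
E
python3 - <<'E'
from h import *
import pickle
for n in("scene","top"):
    c=cap(n); pickle.dump(c,open(n+".pkl","wb")); cv2.imwrite(f"pics/{n}0.png",c["color"])
    print(n,ray(c,280,210))
s=env.get_state();print(s)
E
```

```text
scene (array([1.05622782, 0.58294299, 0.74305603]), array([-0.55192957, -0.48913344, -0.67545809]))
top (array([0.29659664, 0.10933401, 1.19664155]), array([ 0.19399269, -0.01282645, -0.98097685]))
{'clock': 0.1, 'joints': array([-1.3411857 ,  0.53710746, -0.0043997 ,  1.53870412,  0.00262174,
        1.0672959 , -0.07117765]), 'qvel': array([ 0.00197531, -0.00357344, -0.00176265, -0.00479401,  0.0021065 ,
        0.00061265,  0.00023117]), 'tau': array([ 2.56716456e-03, -5.72079384e+01,  9.93983075e-01, -2.52229947e+01,
       -5.61690645e-02,  1.34100122e-02,  4.36324819e-05]), 'tool_pos': array([0.18937261, 0.621259  , 0.23794338]), 'orientation': array([-3.62041251e-05,  1.47331512e-01,  9.89086880e-01, -7.54029849e-04]), 'contact_force': array([0.56941922, 0.62215843, 0.38770643]), 'wrist_torque': array([-4.57107923e-03, -1.92837629e-05,  4.76005840e-02]), 'gripper_force': 0.0, 'width': 1.0035005874411345}
```

View pics/scene0.png

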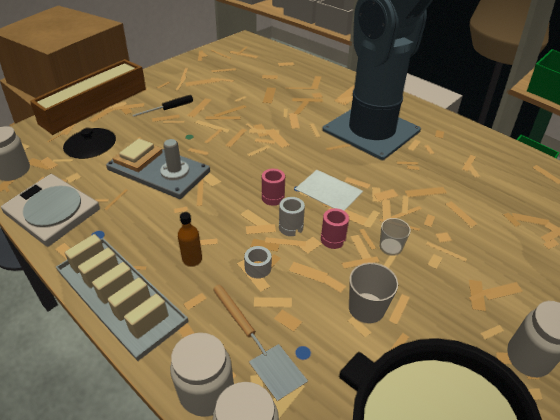

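View pics/top0.png

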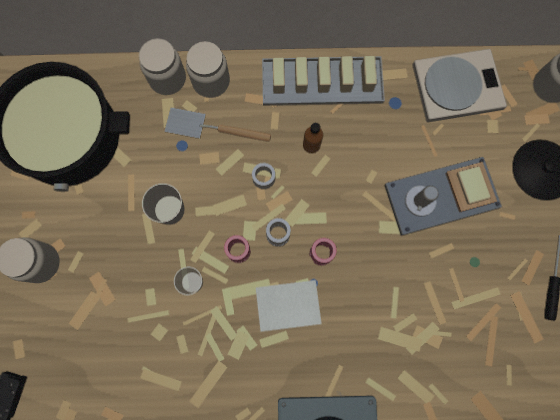

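Candidates for the sleeve, with scene and top pixels:
- Tall grey tube: scene (291,215), top (278,231).
- Short grey ring: scene (258,262), top (263,175). This is the spacer.
- Pink tubes: scene (273,187) and (335,228). These are look-alikes.

The tall grey one matches the description. The post is at scene (172,155), top (425,197). I'll check with a close crop.

```bash
python3 - <<'E'
from h import *
import pickle
S=pickle.load(open("scene.pkl","rb"));T=pickle.load(open("top.pkl","rb"))
def crop(c,u,v,w=30,h=30,k=6): 
    x=cv2.resize(c["color"][v-h:v+h,u-w:u+w],None,fx=k,fy=k,interpolation=cv2.INTER_CUBIC); return np.clip(x*1.5,0,255).astype(np.uint8)
m=np.vstack([np.hstack([crop(S,291,215,33,25),crop(S,172,163,33,25)]),np.hstack([crop(T,278,231,33,25),crop(T,425,197,33,25)])])
print(m.shape); cv2.imwrite("pics/crop1.png",m)
for z in(0,.07): print(z,atz(T,278,231,z),atz(S,291,215,z))
print(atz(T,432,189,.11),atz(S,172,142,.11))
E
```

```text
(600, 792, 3)
0 [0.4828037  0.09960759 0.        ] [0.44396336 0.07523834 0.        ]
0.07 [0.47191114 0.10017655 0.07      ] [0.50164207 0.12306694 0.07      ]
[ 0.55094321 -0.23824602  0.11      ] [ 0.54050401 -0.22962072  0.11      ]
```

View pics/crop1.png

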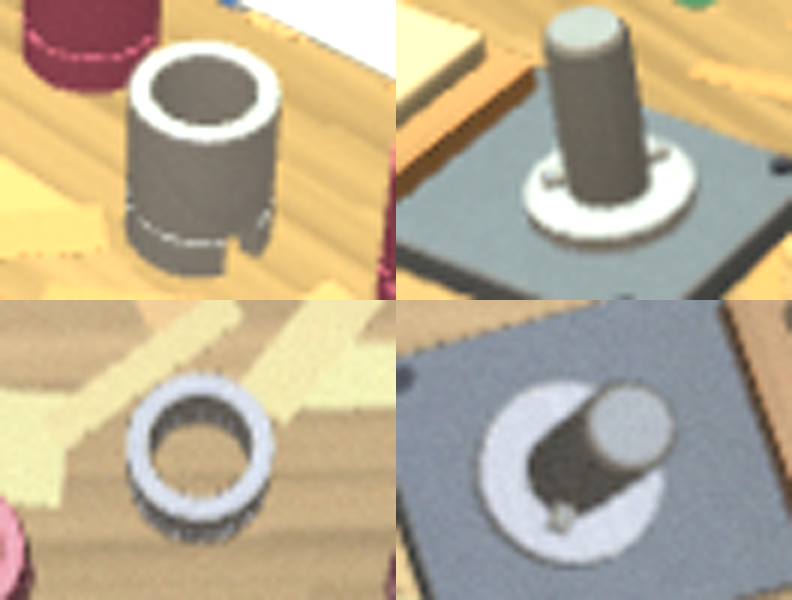

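The crop confirms the tall grey tube with a slot at its foot, near scene (298,233). The pin ends are at scene (165,168) and (183,163.5), and top (419.7,208). Next I'll work out positions and angles.

```bash
python3 - <<'E'
from h import *
import pickle
S=pickle.load(open("scene.pkl","rb"));T=pickle.load(open("top.pkl","rb"))
np.set_printoptions(precision=4,suppress=True)
f=lambda c,x,y,z:atz(c,x-.42,y-.42,z)
print("sleeve top",f(T,245+200/6,206+147/6,.07),f(S,258+205/6,190+90/6,.07))
print("post",f(T,392+(632-396)/6,172+124/6,.11),f(S,139+(587-396)/6,138+30/6,.11))
print("flange",f(T,392+(571-396)/6,172+172/6,.03),f(S,139+(611-396)/6,138+188/6,.03))
print("pin",f(T,392+(562-396)/6,172+217/6,.04),f(S,139+(549-396)/6,138+181/6,.04),f(S,139+(662-396)/6,138+153/6,.04))
print("slot bottom",f(S,258+239/6,190+264/6,0), f(S,258+229/6,190+270/6,0), f(S,258+249/6,190+258/6,0))
print("plate corners T",f(T,386,181,.02),f(T,481,157,.02),f(T,401,234,.02))
s=env.get_state();from scipy.spatial.transform import Rotation as R
w=s['orientation'];print(R.from_quat(np.r_[w[1:],w[0]]).as_matrix())
E
```

```text
sleeve top [0.474  0.1003 0.07  ] [0.4757 0.1022 0.07  ]
post [ 0.5437 -0.2353  0.11  ] [ 0.5447 -0.2305  0.11  ]
flange [ 0.5433 -0.2352  0.03  ] [ 0.5453 -0.2305  0.03  ]
pin [ 0.5235 -0.2273  0.04  ] [ 0.5675 -0.2421  0.04  ] [ 0.5225 -0.2227  0.04  ]
slot bottom [0.4797 0.1263 0.    ] [0.4847 0.1257 0.    ] [ 0.4748  0.127  -0.    ]
plate corners T [ 0.5949 -0.1581  0.02  ] [ 0.6495 -0.3913  0.02  ] [ 0.4673 -0.1848  0.02  ]
[[-0.9566  0.2914 -0.0003]
 [ 0.2914  0.9566 -0.0015]
 [-0.0002 -0.0015 -1.    ]]
```

Request:
{"name": "arm_command", "arguments": {"commands": [[88,[-28,-28,0],[0,0,0]],[88,[-57,-56,0],[0,0,0]],[88,[-85,-83,0],[0,0,0]],[88,[-114,-111,0],[0,0,0]],[88,[-142,-138,0],[0,0,0]]]}}

```text
clock: 0.52
tool_pos: [0.2857, 0.4461, 0.2384]
orientation: [-0.0, 0.147, 0.989, -0.0]
contact_force: [0.5, 0.8, -0.9]
width: 0.998
gripper_force: 0.0
```

Request:
{"name": "arm_command", "arguments": {"commands": [[88,[-28,-28,0],[0,0,0]],[88,[-57,-56,0],[0,0,0]],[88,[-85,-83,0],[0,0,0]],[88,[-114,-111,0],[0,0,0]],[88,[-142,-138,0],[0,0,0]]]}}

```text
clock: 0.93
tool_pos: [0.3811, 0.2728, 0.2386]
orientation: [-0.0, 0.147, 0.989, -0.0]
contact_force: [0.9, 0.3, 0.1]
width: 0.998
gripper_force: 0.0
```

Request:
{"name": "arm_command", "arguments": {"commands": [[88,[-28,-28,0],[0,0,0]],[88,[-57,-56,0],[0,0,0]],[88,[-85,-83,0],[0,0,0]],[88,[-114,-111,0],[0,0,0]],[88,[-141,-139,0],[0,0,0]]]}}

```text
clock: 1.35
tool_pos: [0.4756, 0.099, 0.2387]
orientation: [0.0, 0.147, 0.989, 0.0]
contact_force: [0.1, 0.6, -0.7]
width: 0.998
gripper_force: 0.0
```

Request:
{"name": "arm_command", "arguments": {"commands": [[88,[0,0,20],[0,0,0]],[88,[0,0,50],[0,0,0]],[88,[0,0,80],[0,0,0]],[88,[0,0,110],[0,0,0]],[88,[0,0,110],[0,0,0]]]}}

```text
clock: 1.77
tool_pos: [0.4713, 0.0999, 0.1242]
orientation: [-0.004, 0.147, 0.989, -0.002]
contact_force: [-2.0, -0.0, 0.4]
width: 1.001
gripper_force: 0.0
```

```bash
python3 - <<'E'
from h import *
c=cap("scene");k=env.get_state();print(k['tool_pos'],k['joints'])
m=c["color"][150:290,210:400];cv2.imwrite("pics/a1.png",np.clip(cv2.resize(m,None,fx=4,fy=4)*1.4,0,255).astype(np.uint8))
E
```

```text
[0.47279118 0.10017343 0.12670965] [-0.47399173  0.43467617  0.21125441  2.06275385 -0.14312231  0.66392139
  1.10656123]
```

View pics/a1.png

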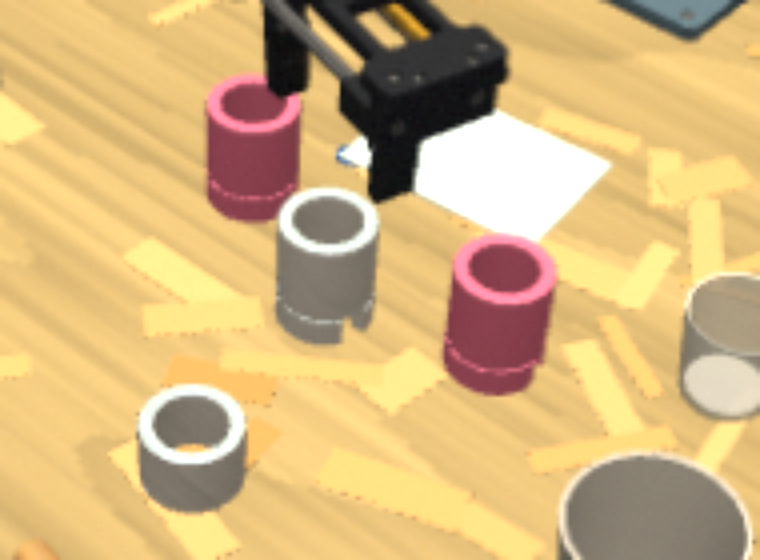

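The gripper is straddling the sleeve and is clear of both pink tubes. I'll descend and grip.

Request:
{"name": "arm_command", "arguments": {"commands": [[88,[0,0,25],[0,0,0]],[88,[0,0,50],[0,0,0]],[88,[0,0,75],[0,0,0]],[88,[0,0,95],[0,0,0]],[88,[0,0,97],[0,0,0]]]}}

```text
clock: 2.23
tool_pos: [0.4744, 0.101, 0.0308]
orientation: [-0.001, 0.147, 0.989, -0.0]
contact_force: [-1.7, -0.0, 0.4]
width: 0.999
gripper_force: 0.0
```

Request:
{"name": "arm_command", "arguments": {"commands": [[50,[0,0,0],[0,0,0]],[45,[0,0,0],[0,0,0]],[45,[0,0,0],[0,0,0]],[45,[0,0,0],[0,0,0]],[45,[0,0,0],[0,0,0]]], "squeeze": 20}}

```text
clock: 2.65
tool_pos: [0.4757, 0.101, 0.0328]
orientation: [0.001, 0.147, 0.989, 0.0]
contact_force: [-0.3, -1.0, 2.3]
width: 0.644
gripper_force: 0.8
```

Request:
{"name": "arm_command", "arguments": {"commands": [[45,[0,0,0],[0,0,0]],[45,[0,0,0],[0,0,0]],[45,[0,0,0],[0,0,0]],[45,[0,0,0],[0,0,0]]], "squeeze": 25}}

```text
clock: 2.98
tool_pos: [0.4756, 0.1009, 0.0327]
orientation: [0.001, 0.147, 0.989, 0.0]
contact_force: [-1.3, -1.0, 9.0]
width: 0.626
gripper_force: 25.0
```

Request:
{"name": "arm_command", "arguments": {"commands": [[45,[0,0,-10],[0,0,0]],[45,[0,0,-40],[0,0,0]],[45,[0,0,-75],[0,0,0]],[45,[0,0,-110],[0,0,0]],[45,[0,0,-140],[0,0,0]]]}}

```text
clock: 3.4
tool_pos: [0.4749, 0.1008, 0.1743]
orientation: [0.0, 0.147, 0.989, 0.0]
contact_force: [1.3, 0.8, -2.2]
width: 0.621
gripper_force: 25.0
```

Request:
{"name": "arm_command", "arguments": {"commands": [[45,[-16,-30,0],[0,0,0.12]],[45,[-33,-60,0],[0,0,0.24]],[45,[-49,-90,0],[0,0,0.36]],[45,[-65,-120,0],[0,0,0.48]],[45,[-82,-150,0],[0,0,0.6]]]}}

```text
clock: 3.82
tool_pos: [0.5094, -0.0678, 0.1724]
orientation: [-0.0, 0.436, 0.9, 0.0]
contact_force: [0.8, -0.4, -2.6]
width: 0.621
gripper_force: 25.0
```

Request:
{"name": "arm_command", "arguments": {"commands": [[45,[-30,-16,0],[0,0,0.12]],[45,[-61,-31,0],[0,0,0.24]],[45,[-91,-46,0],[0,0,0.36]],[45,[-122,-62,0],[0,0,0.48]],[45,[-152,-77,0],[0,0,0.6]]]}}

```text
clock: 4.23
tool_pos: [0.5444, -0.2346, 0.1723]
orientation: [-0.0, 0.682, 0.731, 0.0]
contact_force: [0.5, -0.0, -1.3]
width: 0.619
gripper_force: 25.0
```

Request:
{"name": "arm_command", "arguments": {"commands": [[45,[0,0,0],[0,0,0.12]],[45,[0,0,0],[0,0,0.24]],[45,[0,0,0],[0,0,0.36]],[45,[0,0,0],[0,0,0.48]],[45,[0,0,0],[0,0,0.6]]]}}

```text
clock: 4.65
tool_pos: [0.5443, -0.2328, 0.1721]
orientation: [-0.001, 0.868, 0.497, 0.0]
contact_force: [-0.3, -0.1, -1.1]
width: 0.624
gripper_force: 25.0
```

```bash
python3 - <<'E'
from h import *
import pickle
k=env.get_state();print(k['tool_pos'],k['orientation'],k['joints'])
C=[]
for n,u,v in(("scene",172,150),("top",428,195)):
    c=cap(n);pickle.dump(c,open(n+"2.pkl","wb"));m=c["color"][v-48:v+42,u-32:u+33]
    C.append(np.clip(cv2.resize(m,None,fx=6,fy=6,interpolation=cv2.INTER_CUBIC).astype(float)*1.5,0,255).astype(np.uint8))
cv2.imwrite("pics/a2.png",np.hstack(C))
E
```

```text
[ 0.54434833 -0.2327533   0.17205951] [-5.23517724e-04  8.67841030e-01  4.96841658e-01  1.96995619e-04] [-0.18151302  0.61887817  0.7209657   1.78428374 -0.49921343  0.93011741
  0.22418843]
```

View pics/a2.png

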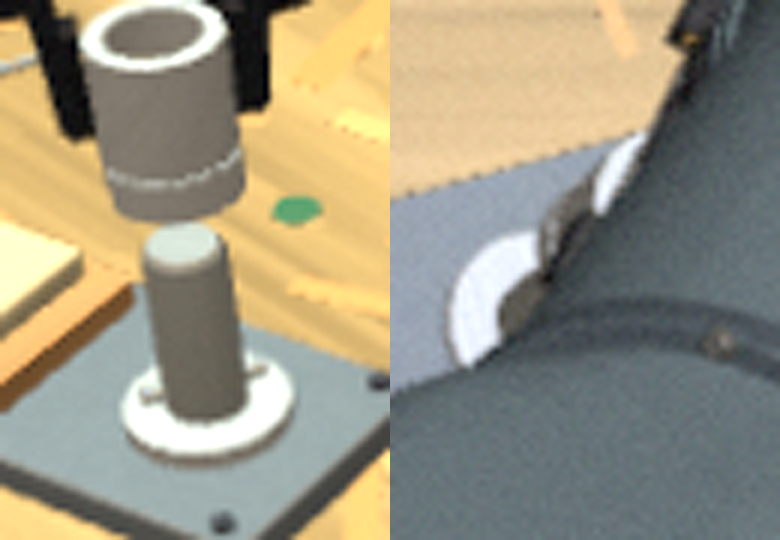

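The left half shows the sleeve held upright above the post, with no slot facing the camera. The sleeve rim centre is at crop (155,35) and the post top at (184,247). I'll compare the two axes in the picture.

```bash
python3 - <<'E'
from h import *
import pickle
S=pickle.load(open("scene2.pkl","rb"))
p=lambda P:((proj(S,P)-[140,102]+.42)*6).round(1)
x,y=.5443,-.2328
print(p([[x,y,.21],[x,y,.14],[x,y,.11],[x,y,.03],[x+.004,y,.11],[x,y+.004,.11]]))
f=lambda X,Y,z:atz(S,140+X/6-.42,102+Y/6-.42,z)
print(f(155,35,.209),f(185,247,.11),f(208,406,.03),f(178,183,.139))
E
```

```text
[[148.6  26.4]
 [172.4 180.7]
 [182.3 243.4]
 [207.5 400.7]
 [174.4 247.5]
 [188.3 247.2]]
[ 0.54561039 -0.22713818  0.209     ] [ 0.54512664 -0.22988792  0.11      ] [ 0.54640578 -0.22972083  0.03      ] [ 0.54292506 -0.23116304  0.139     ]
```

The axes agree to about 1 mm, and the scene camera's y reads about 3 mm high for both the post and the sleeve. I'll lower it onto the post.

Request:
{"name": "arm_command", "arguments": {"commands": [[45,[0,0,10],[0,0,0]],[45,[0,0,20],[0,0,0]],[45,[0,0,28],[0,0,0]],[45,[0,0,33],[0,0,0]],[45,[0,0,38],[0,0,0]]]}}

```text
clock: 5.17
tool_pos: [0.5444, -0.2344, 0.1332]
orientation: [0.001, 0.866, 0.499, -0.0]
contact_force: [-0.5, -2.4, -0.1]
width: 0.621
gripper_force: 25.0
```

Request:
{"name": "arm_command", "arguments": {"commands": [[45,[-1,1,10],[0,0,0]],[45,[-1,1,20],[0,0,0]],[45,[-1,1,30],[0,0,0]],[45,[-1,1,40],[0,0,0]],[45,[-1,1,46],[0,0,0]]]}}

```text
clock: 5.58
tool_pos: [0.5442, -0.2351, 0.0862]
orientation: [-0.0, 0.866, 0.499, -0.001]
contact_force: [-2.0, -3.3, 1.1]
width: 0.625
gripper_force: 25.0
```

Request:
{"name": "arm_command", "arguments": {"commands": [[45,[0,0,4],[0,0,0]],[45,[0,0,8],[0,0,0]],[45,[0,0,11],[0,0,0]],[45,[0,0,13],[0,0,0]],[45,[0,0,15],[0,0,0]]]}}

```text
clock: 6.0
tool_pos: [0.5444, -0.2353, 0.0727]
orientation: [0.0, 0.867, 0.499, -0.0]
contact_force: [-4.3, -3.6, 0.9]
width: 0.622
gripper_force: 25.0
```

Request:
{"name": "arm_command", "arguments": {"commands": [[45,[0,0,3],[0,0,0]],[45,[0,0,6],[0,0,0]],[45,[0,0,8],[0,0,0]],[45,[0,0,10],[0,0,0]],[45,[0,0,11],[0,0,0]]]}}

```text
clock: 6.42
tool_pos: [0.5445, -0.2354, 0.0627]
orientation: [-0.0, 0.867, 0.499, -0.0]
contact_force: [-9.6, -0.4, 20.3]
width: 0.623
gripper_force: 25.0
```

It went down with 20 N of reaction at the height expected for home, TCP 0.0627. I'll release, lift and check.

Request:
{"name": "arm_command", "arguments": {"commands": [[45,[0,0,-1],[0,0,0]],[65,[0,0,-1],[0,0,0]],[80,[0,0,-1],[0,0,0]],[80,[0,0,-1],[0,0,0]],[80,[0,0,-1],[0,0,0]]]}}

```text
clock: 6.83
tool_pos: [0.5458, -0.2337, 0.0628]
orientation: [-0.0, 0.866, 0.5, 0.001]
contact_force: [0.1, 0.2, 0.1]
width: 0.9
gripper_force: 0.0
```

Request:
{"name": "arm_command", "arguments": {"commands": [[80,[0,0,0],[0,0,0]],[80,[0,0,-15],[0,0,0]],[80,[0,0,-45],[0,0,0]],[80,[0,0,-80],[0,0,0]],[80,[0,0,-115],[0,0,0]]]}}

```text
clock: 7.25
tool_pos: [0.5445, -0.2346, 0.1798]
orientation: [-0.0, 0.867, 0.499, -0.0]
contact_force: [1.4, -0.0, -0.1]
width: 0.907
gripper_force: 0.0
```

Request:
{"name": "arm_command", "arguments": {"commands": [[80,[0,0,-10],[0,0,0]],[80,[-35,0,-20],[0,0,0]],[80,[-70,0,-30],[0,0,0]],[80,[-105,0,-30],[0,0,0]],[80,[-140,0,-30],[0,0,0]]]}}

```text
clock: 7.67
tool_pos: [0.4744, -0.357, 0.2093]
orientation: [0.001, 0.866, 0.5, 0.001]
contact_force: [0.2, 0.2, -1.4]
width: 0.905
gripper_force: 0.0
```

```bash
python3 - <<'E'
from h import *
k=env.get_state();print(k['tool_pos'],k['contact_force'])
C=[]
for n,u,v in(("scene",172,150),("top",428,195)):
    c=cap(n);m=c["color"][v-45:v+45,u-32:u+33]
    C.append(np.clip(cv2.resize(m,None,fx=6,fy=6,interpolation=cv2.INTER_CUBIC).astype(float)*1.5,0,255).astype(np.uint8))
    if n=="scene":
        x,y=.5445,-.2325
        print(((proj(c,[[x,y,.11],[x,y,.1],[x,y,.114]])-[140,105]+.42)*6).round(1))
cv2.imwrite("pics/a3.png",np.hstack(C))
E
```

```text
[ 0.47441879 -0.35703351  0.20927952] [ 0.17154767  0.17318844 -1.40520177]
[[182.3 225.9]
 [185.6 246.3]
 [181.  217.6]]
```

View pics/a3.png

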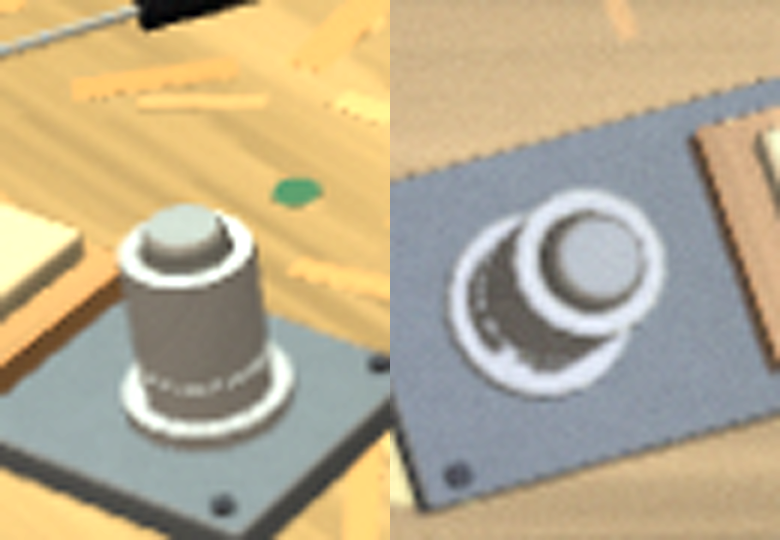

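The sleeve's rim centre is at crop (187,248), against (185.6,246) predicted for a rim at 100 mm. The post stands proud by about 10 mm and the foot is flush on the flange, so it is home.

```bash
python3 -c "
from rig import env
print(env.hand_in())"
```

```text
the job is handed in; nothing more can be done
None
```

The sleeve is fully home, flat on the flange with its slots over the cross pin; it went on first time with no extra turning, and I let go, left everything else alone and handed the job in at about 8 s.

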